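Tip a standing slide box onto its back and push it home in its tray

TASK

Two slide boxes stand on end in the filing tray: with the fingertips, push the taller one over onto its back, lid up, so that it lies flat in its own lane, then push it along the lane until its end is squarely against the end stop. Only push it, never lift or carry it. Leave the short box standing where it is and the things around the tray undisturbed.

Things in the scene. Friction and masses are not known exactly. Their poses are not given: they have to be found in the camera images.
- tall_box: The taller of two slide boxes (white lid half, grey back half) standing on end in the tray: 120 high, 84 wide, 30 deep, about 0.3 kg, loose. Origin: centre of the end it stands on. z runs up its height, y along its width, x from the lid face (15 mm to -x, facing the tray mouth and robot) to the back (+15 mm). Pushed high on the lid face it tips over its back lower edge and does not slide.
- tall_top (a point): Centre of the tall box's upper end face (120 mm from the body's origin along its z); this is the end that comes against the stop.
- tall_heel (a point): Middle of the tall box's back lower edge, over which it tips; it stays on the tray floor through the whole job.
- tray: Fixed aluminium tray, 196 long, 222 wide. Origin: on the worktop, mid-width. x runs along its two lanes from the open mouth (-100 mm) to the inner face of the end stop (+90 mm; 24 mm high), y across. Floor 4 mm above the worktop; lanes centred at y = +54 and -54, 102 wide inside; rails 6 thick, tops 14 mm above the worktop. A box stands near the mouth in each lane; which is in which varies.
- short_box: Bystander: the shorter slide box, 70 high, 84 wide, 30 deep, standing on end in the other lane, loose. Origin: centre of the end it stands on; z up its height.
- vial: Bystander: small glass vial with a black screw cap, 25 across, 51 high, loose beside the tray. Origin: centre of its underside.
- weight: Bystander: knobbed metal calibration weight, 27 across, 48 high, loose beside the tray. Origin: centre of its underside.
- small_beaker: Bystander: small glass beaker, 52x58, 59 high, loose beside the tray. Origin: centre of its underside.
- timer: Bystander: round bench timer, 65 across, 30 high, loose beside the tray. Origin: centre of its underside.
- pen: Bystander: marker pen lying on the worktop, 138 long, 14 high, loose beside the tray. Origin: centre of its underside.
Mind the look-alikes: they are no part of the job. Leave any red look-alike of the tall_box alone.

How it is judged:
By the outcome, as a careful person would: the job done as asked, in the order asked, and still so for the second after the job is handed in, with the robot touching nothing.
It also fails if it takes over 38 s, if anything falls off the work surface, if the arm or the gripper's body presses on something with over 40 N, if the wrist force passes 120 N, or if a joint passes its speed limit or range.

ROBOT

A 6-joint arm with a two-finger parallel gripper is mounted at the origin on a cart in front of the work surface, level with it; the furniture and walls round the work are solid. World frame = base frame: x ahead of the robot, y to its left, z up, the work surface at z = 0. Lengths are in mm, angles in rad, forces in N, time in s.
With the tool pointing down it reaches from about 350 to 975 mm from the base axis. Payload 7.1 kg.
Tool frame: the origin (TCP) lies midway between the tips of the shut fingers; the grasp point (between the pads) lies 19 mm behind it; z points along the fingers, y is the line along which they close (so a half turn about z gives the same grasp; the last joint's range is limited). The gripper opens to 88 mm and grips with 3 to 60 N. Pads are 20 mm wide; open, the fingers measure 115 mm over their backs; the gripper's body (75 mm by 178 mm) begins 61 mm behind the grasp point.
Start: joints at [-1.336, 0.423, 1.63, -0, 1.089, -0.019], TCP at [156.946, -604.957, 222.675] pointing down, gripper open.
Joint ranges: [-3, 3], [-0.9, 2.11], [0.09, 2.58], [-1.31, 4.45], [0.11, 2.69], [-2.54, 2.54]. Speed limits (rad/s): [2.39, 2.39, 3.01, 3.14, 3.14, 3.14].

INTERFACE

Orientations are given as a rotation vector (axis times angle).
In Python, from workcell import status, eyes, ticket gives the robot as it stands.
- The arm moves only by the tool creep_tool, called after ">>>" as name(argument=value, ...), one argument or row to a line, values as JSON. Schema: {"type":"object","properties":{"plan":{"type":"string"},"finger_gap":{"type":"number"},"only":{"type":"string"},"quiet":{"type":"boolean"},"lines":{"type":"string"}},"required":["plan"],"additionalProperties":false}. plan is a string of 1 to 5 rows, one to a line, with the numbers parted by spaces; each row has 6 numbers: dx, dy, dz in shares of 800 mm (1.0 is 800 mm), then a rotation vector rx, ry, rz in normalised numbers (1 is 2 pi rad); each row shifts and turns the commanded pose from where the row before left it, along the tool's axes as they then stand; what a row does not reach is not made up. A row lasts 1/12 s, in which the tool goes at most 41.7 mm and 0.125 rad, less where a joint would pass 70% of its speed; a pose out of reach is approached as far as the arm can. finger_gap is the finger opening in mm, set as the call begins (left out keeps the last). The fingers move at their own pace and stop on an object; the grip force is fixed at half the most. Time passes only in rows, so rows that do not move let the fingers close. The tool returns the time, the measured TCP pose, the force, the opening and the grip force at its end. only (a regular expression) keeps the lines of the reply that match it, lines (a string "A,B") keeps lines A to B, and quiet returns only ok. A shift or turn number past 1, either way, is cut back to 1. Input that does not fit is refused with a message, and nothing moves.
- status.get_obs(): the state, without advancing time (a new reading comes with each control period).
- eyes.get_image(name): name is "scene" or "top" or "wrist"; returns a dict with "img" (400x640x3 uint8, red, green, blue), "range_z" (400x640 float32, mm along the optical axis (not along the pixel's ray), 0 where there is no reading), "fx", "fy", "cx", "cy" (pixels), "R" (3x3) and "t" (3): a world point X has camera coordinates R X + t. Camera axes: x right, y down, z forward; pixel columns grow to the right and rows downward; lengths in mm; the calibration is good to about 2 mm. The wrist camera is an equidistant fisheye: a pixel r from the principal point sees the ray r / f radians off the axis. A picture is of the moment at which its call begins.
- ticket.close_job(): hands the job in; it is judged then, once.
The state is a dict: "t": time; "qpos": joint angles; "qvel": joint speeds; "joint_torque": joint torques, N m; "ee_pos": TCP position; "orientation": TCP orientation; "ft_force": force on the tool from outside, world axes, zero at the start; "moment": the same for the moment, N m; "width": finger opening in mm; "grasp_force": force on a finger pad.
Only numpy, scipy, OpenCV 4.12 (cv2) and the standard library are available. Lean on these libraries where they do the work, as an engineer would, in place of code of your own. Each camera call takes 0.05 s, during which the arm holds its last target. There are 200 camera calls.

## Working session

There is one attempt and no reset: what is moved stays moved. The work goes in short steps, Python scripts to look and compute and a tool call to move; the robot and the scene stay as the last step left them, time stands still between calls to the robot, and variables do not carry over. Pictures are saved under pics/ and viewed, at most 10 in all, crops included, and the job is handed in when it is done.

```bash
mkdir -p pics; python3 - <<'E'
from workcell import status, eyes
import cv2,numpy as np
o=status.get_obs();print(o['t'],o['ee_pos'],o['orientation'],o['width'])
for n in('top','scene'):
    d=eyes.get_image(n);cv2.imwrite(f'pics/{n}0.png',d['img'][:,:,::-1]);np.savez(f'{n}0.npz',**d)
    R,t=d['R'],d['t'];print(n,d['fx'],d['cx'],d['cy'],(-R.T@t).round(),R.round(3).tolist())
E
```

```text
0.0 [ 156.83032775 -604.42574551  221.90436499] [-3.11483561e+00 -3.97389188e-01  1.83466963e-04] 87.86280073338041
top 462.1362291044928 309.28626317675446 202.69317201038353 [ 362.  -67. 1147.] [[-0.026, -1.0, -0.009], [-0.982, 0.027, -0.189], [0.189, 0.004, -0.982]]
scene 504.6716802715006 323.0586773926038 192.96754900894857 [-197.  671.  568.] [[-0.686, -0.728, -0.015], [-0.28, 0.283, -0.917], [0.672, -0.625, -0.397]]
```

View pics/top0.png

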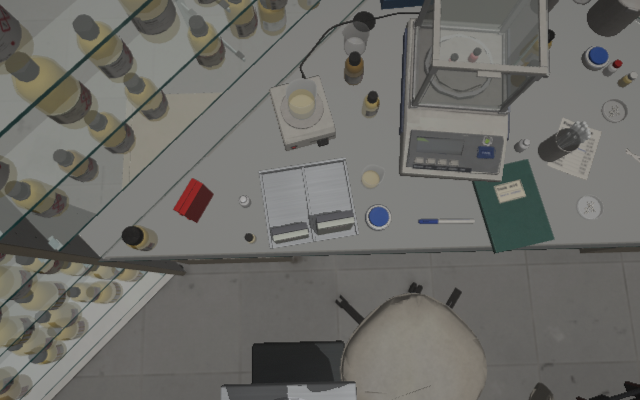

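View pics/scene0.png

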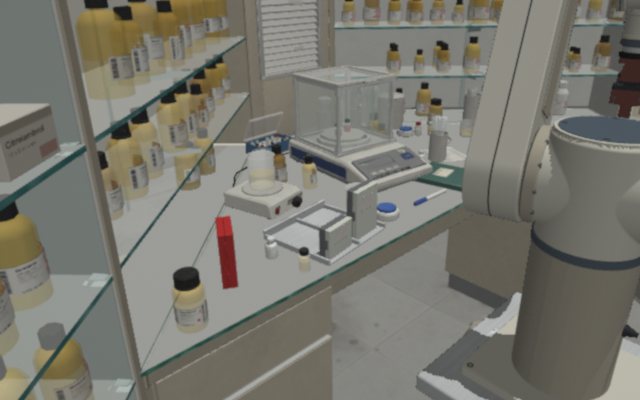

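The top view shows the tray at (260-356, 160-247). The tall box is in the right lane at about (335,222), the short box is at about (290,235), and the red look-alike at (194,200). Next I measure with the depth data.

```bash
cat > h.py <<'E'
import numpy as np,cv2
def cloud(d):
    z=d['range_z'].astype(float);v,u=np.indices(z.shape)
    P=np.stack([(u-d['cx'])/d['fx']*z,(v-d['cy'])/d['fy']*z,z],-1)
    X=(P-d['t'])@d['R'];X[z==0]=np.nan;return X
def ray(d,uv,h):
    c=-d['R'].T@d['t'];r=d['R'].T@np.array([(uv[0]-d['cx'])/d['fx'],(uv[1]-d['cy'])/d['fy'],1]);return c+r*(h-c[2])/r[2]
E
python3 - <<'E'
from h import *
d=dict(np.load('top0.npz'));X=cloud(d)
s=X[150:260,240:400]
def rect(m,n):
    p=s[m][:,:2].astype(np.float32); print(n,len(p),[np.round(a,1) for a in cv2.minAreaRect(p)], np.nanmedian(s[m][:,2]).round(1))
z=s[...,2]
u=np.arange(240,400)[None,:]+0*z; v=np.arange(150,260)[:,None]+0*z
rect((z>112)&(z<135),'tall');rect((z>64)&(z<85)&(u<312),'short')
print('worktop',np.nanmedian(X[200:215,400:415,2]))
img=d['img'][150:260,240:400]
cv2.imwrite('pics/crop1.png',cv2.resize(img[:,:,::-1],None,fx=5,fy=5,interpolation=cv2.INTER_CUBIC))
# end-stop & tray top heights
rect((z>19)&(z<28)&(u<352)&(v<185),'stop')
E
```

```text
tall 520 [array([ 520.9, -119.9]), array([30.9, 84.1]), np.float64(8.4)] 124.4
short 478 [array([502.9, -16.6]), array([31.1, 84.9]), np.float64(9.2)] 74.2
worktop 0.23087121665330423
stop 231 [array([653.7, -50.4]), array([ 53.3, 220.1]), np.float64(7.7)] 23.6
```

View pics/crop1.png

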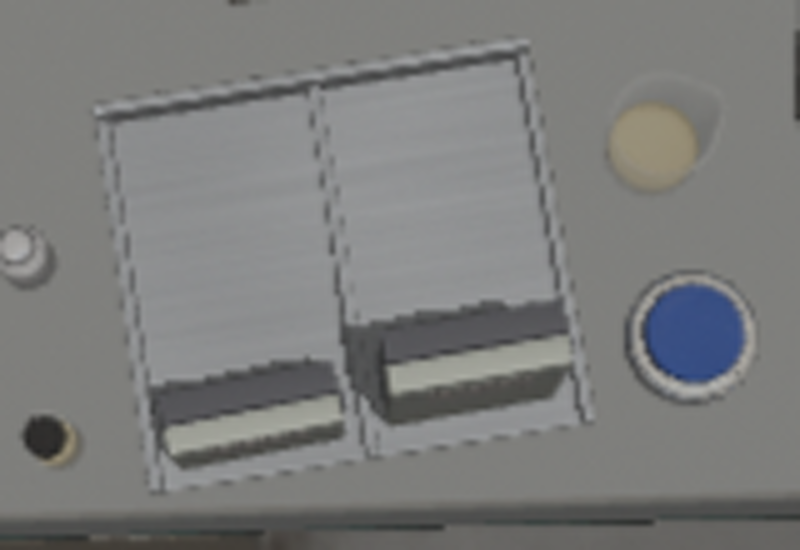

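```bash
python3 - <<'E'
from h import *
d=dict(np.load('top0.npz'))
r=lambda x,y,h:ray(d,(240+x/5-.4,150+y/5-.4),h).round(1)[:2]
L,Rr=r(97,106,24),r(527,40,24);ml,mr=r(155,492,9),r(592,420,9)
il,ir=r(105,120,24),r(520,56,24)
print(L,Rr,ml,mr,il,ir)
ang=lambda a,b:np.degrees(np.arctan2(*(b-a)[::-1]))
print(ang(Rr,L)-90,ang(mr,ml)-90,ang(ml,L),ang(mr,Rr),np.linalg.norm(L-Rr),np.linalg.norm(L-ml),np.linalg.norm(Rr-mr))
yaw=np.radians(8.6);ex=np.array([np.cos(yaw),np.sin(yaw)]);ey=np.array([-ex[1],ex[0]])
cen=(L+Rr+ml+mr)/4; o=cen+ex*2
print('outer centre',cen,'tray o',o)
for n,p in dict(tall=[520.9,-119.9],short=[502.9,-16.6]).items():
    q=np.array(p)-o;print(n,q@ex,q@ey)
print('lane centre offset',o-54*ey,'heel',np.array([520.9,-119.9])+15*ex)
X=cloud(d)
for n,(x,y) in dict(beaker=(652,145),timer=(690,338)).items(): q=X[150+y//5,240+x//5];print(n,q.round(),((q[:2]-o)@ex).round(),((q[:2]-o)@ey).round())
from workcell import status
ob=status.get_obs();from scipy.spatial.transform import Rotation as R
print(R.from_rotvec(ob['orientation']).as_matrix().round(3))
E
```

```text
[663.3  61. ] [ 691.4 -156. ] [470.3  35.2] [ 500.  -181.4] [655.9  57. ] [ 683.2 -152.2]
7.378349021606439 7.807657164096767 7.614088076836001 7.55934581568696 218.8118141234609 194.71682002333537 193.07801532023265
outer centre [581.25 -60.3 ] tray o [583.22751276 -60.00092931]
tall -70.58375406543186 -49.90542233357369
short -72.93436794654278 54.92474801056879
lane centre offset [ 591.30242131 -113.39377389] heel [ 535.73134572 -117.65696985]
beaker [ 636. -217.   17.] 29.0 -163.0
timer [ 537. -230.   32.] -72.0 -161.0
[[ 0.968  0.251 -0.   ]
 [ 0.251 -0.968  0.001]
 [ 0.    -0.001 -1.   ]]
```

Careful with the scale: shifts go in shares of 800 mm and turns go in shares of 2 pi rad. That gives: -29 mm is -0.0363, 25 mm is 0.0313, 0.12 rad is 0.0191.

>>> creep_tool(
  plan="0 0 0 0 0 0.0191\n0.0313 -0.0363 0 0 0 0\n0.0313 -0.0363 0 0 0 0\n0.0313 -0.0363 0 0 0 0\n0.0313 -0.0363 0 0 0 0",
  finger_gap=40,
)

```text
t: 0.52
ee_pos: [240.9, -475.0, 222.2]
orientation: [-3.134, -0.208, 0.0]
ft_force: [-0.2, -0.3, -0.2]
width: 58.0
grasp_force: 0.0
```

>>> creep_tool(
  plan="0.0313 -0.0363 0 0 0 0\n0.0313 -0.0363 0 0 0 0\n0.0313 -0.0363 0 0 0 0\n0.0313 -0.0363 0 0 0 0\n0.0313 -0.0363 0 0 0 0",
)

```text
t: 0.93
ee_pos: [345.6, -314.5, 222.6]
orientation: [-3.134, -0.209, 0.0]
ft_force: [0.5, -0.3, 1.0]
width: 40.0
grasp_force: 0.0
```

>>> creep_tool(
  plan="0.0313 -0.0363 0 0 0 0\n0.0313 -0.0363 0 0 0 0\n0.0313 -0.0363 0 0 0 0\n0 0 0 0 0 0",
)

```text
t: 1.27
ee_pos: [410.2, -215.5, 222.6]
orientation: [-3.133, -0.218, -0.001]
ft_force: [-0.5, -0.2, -0.5]
width: 40.1
grasp_force: 0.0
```

To row units: 35 mm is 0.0438, -27 mm is -0.0338.

>>> creep_tool(
  plan="0.0313 -0.0338 0 0 0 0\n0.0313 -0.0338 0 0 0 0\n0.0325 -0.0325 0 0 0 0\n0 0 0.0438 0 0 0\n0 0 0.0438 0 0 0",
)

```text
t: 1.68
ee_pos: [475.3, -129.8, 153.4]
orientation: [3.132, 0.215, 0.009]
ft_force: [0.1, 0.1, -0.3]
width: 39.9
grasp_force: 0.0
```

>>> creep_tool(
  plan="0 0 0.0438 0 0 0\n0 0 0.0125 0 0 0\n0 0 0 0 0 0\n0 0 0 0 0 0",
)

```text
t: 2.02
ee_pos: [472.5, -131.0, 108.0]
orientation: [-3.134, -0.209, 0.001]
ft_force: [0.2, -0.3, 0.5]
width: 39.7
grasp_force: 0.0
```

```bash
python3 - <<'E'
from workcell import eyes
import cv2
d=eyes.get_image('scene');cv2.imwrite('pics/s1.png',cv2.resize(d['img'][140:290,250:450,::-1],None,fx=4,fy=4,interpolation=cv2.INTER_CUBIC))
E
```

```text
(no output)
```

View pics/s1.png

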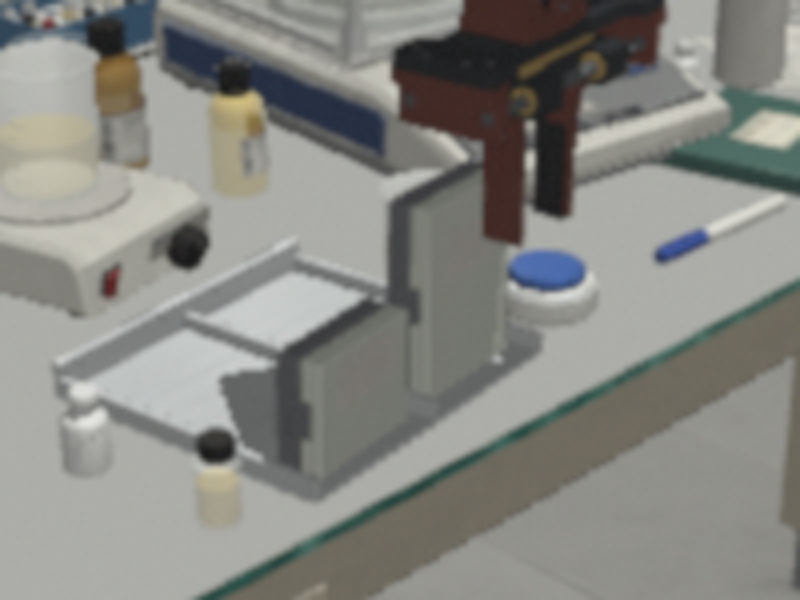

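The fingers, at (500,235) and (555,210) in the crop, hang in front of the tall box's lid, near its top. Nothing else is close. Now I approach and push.

To row units: 9 mm is 0.0113, 5 mm is 0.0063.

>>> creep_tool(
  plan="0.0113 -0.005 0 0 0 0\n0.0113 0 0 0 0 0\n0.0063 0 0 0 0 0\n0.0063 0 0 0 0 0\n0 0 0 0 0 0",
)

```text
t: 2.48
ee_pos: [501.4, -123.0, 108.4]
orientation: [3.134, 0.211, 0.003]
ft_force: [-0.6, 0.4, 0.6]
width: 40.3
grasp_force: 0.1
```

>>> creep_tool(
  plan="0.0063 0 0 0 0 0\n0.0063 0 0 0 0 0\n0.0063 0 0 0 0 0\n0.0063 0 0 0 0 0\n0 0 0 0 0 0",
)

```text
t: 2.9
ee_pos: [520.8, -120.3, 107.7]
orientation: [3.134, 0.21, 0.002]
ft_force: [0.5, 0.5, 0.5]
width: 40.1
grasp_force: 0.0
```

To row units: 4 mm is 0.005.

>>> creep_tool(
  plan="0.005 0 0 0 0 0\n0.005 0 0 0 0 0\n0.005 0 0 0 0 0\n0 0 0 0 0 0\n0 0 0 0 0 0",
)

```text
t: 3.32
ee_pos: [531.6, -118.6, 107.7]
orientation: [3.135, 0.21, 0.0]
ft_force: [0.5, 0.0, 1.2]
width: 40.2
grasp_force: 0.0
```

>>> creep_tool(
  plan="0.005 0 0 0 0 0\n0.005 0 0 0 0 0\n0 0 0 0 0 0\n0 0 0 0 0 0",
)

```text
t: 3.65
ee_pos: [539.6, -117.5, 107.7]
orientation: [3.134, 0.21, 0.0]
ft_force: [-0.1, -1.2, -0.2]
width: 39.8
grasp_force: 0.0
```

```bash
python3 - <<'E'
from workcell import eyes
import cv2
d=eyes.get_image('scene');cv2.imwrite('pics/s2.png',cv2.resize(d['img'][140:290,250:450,::-1],None,fx=4,fy=4,interpolation=cv2.INTER_CUBIC))
E
```

```text
(no output)
```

View pics/s2.png

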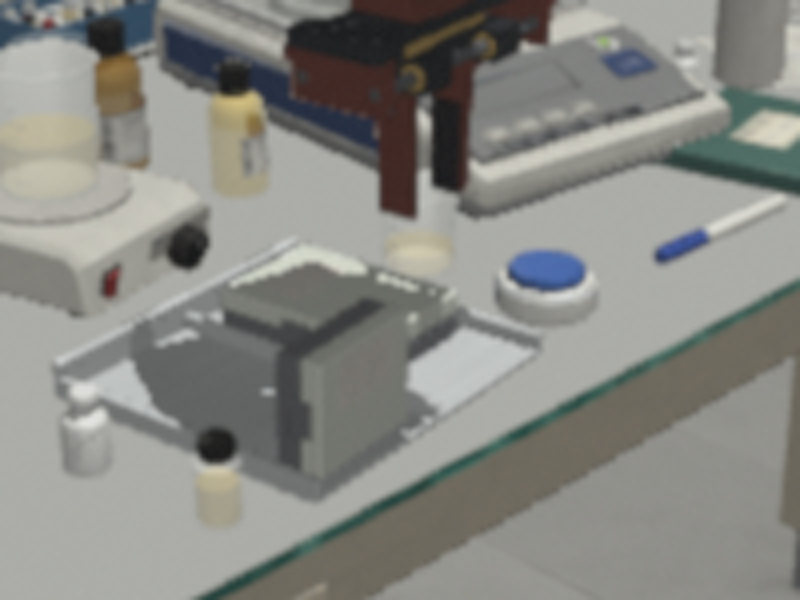

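The box lies flat in its lane, lid up, at about (340,285) in the crop. The short box is still standing. I back the fingers off and measure.

To row units: -25 mm is -0.0313.

>>> creep_tool(
  plan="-0.0313 0 0 0 0 0\n-0.0313 0 0 0 0 0\n0 0 0 0 0 0",
)

```text
t: 3.95
ee_pos: [484.8, -123.8, 106.9]
orientation: [-3.133, -0.209, 0.008]
ft_force: [-0.9, 0.0, 0.1]
width: 39.9
grasp_force: 0.0
```

```bash
cat > m.py <<'E'
from workcell import eyes
from h import *
import sys
o=np.array([583.2,-60]);yaw=np.radians(7.6);ex=np.array([np.cos(yaw),np.sin(yaw)]);ey=np.array([-ex[1],ex[0]])
d=eyes.get_image('top');X=cloud(d)
img=d['img'][150:260,240:400];cv2.imwrite(f'pics/{sys.argv[1]}.png',cv2.resize(img[:,:,::-1],None,fx=5,fy=5,interpolation=cv2.INTER_CUBIC))
q=X[...,:2]-o;a=q@ex;b=q@ey
m=(X[...,2]>29)&(X[...,2]<40)&(abs(a)<100)&(b<-4)&(b>-105)
n,l,st,_=cv2.connectedComponentsWithStats(m.astype(np.uint8));k=1+np.argmax(st[1:,4]);m=l==k
r=cv2.minAreaRect(np.stack([a[m],b[m]],-1).astype(np.float32));print(m.sum(),[np.round(x,1) for x in r],cv2.boxPoints(r).round(1).tolist(),np.median(X[m][:,2]))
E
python3 m.py t1
```

```text
394 [array([ 45.1, -49.5]), array([52.3, 84. ]), np.float64(0.8)] [[18.399999618530273, -7.800000190734863], [19.600000381469727, -91.80000305175781], [71.80000305175781, -91.0999984741211], [70.5999984741211, -7.099999904632568]] 34.74637626854534
```

View pics/t1.png

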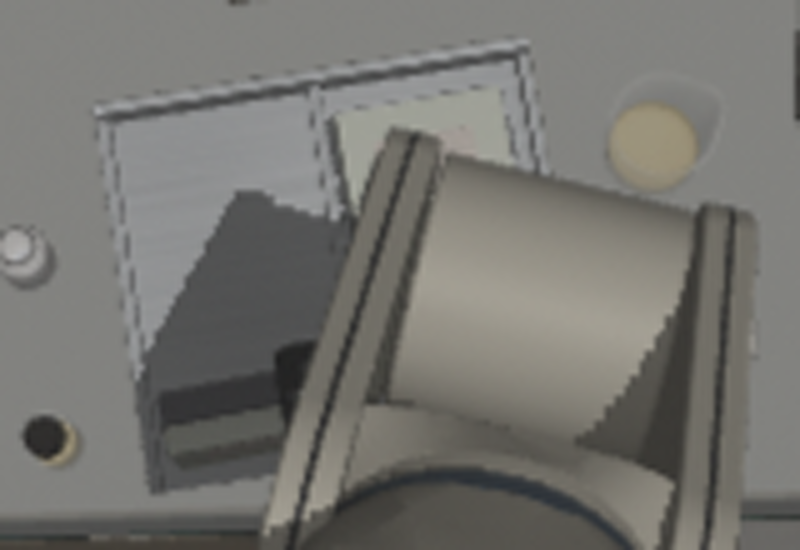

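The lid is up and the far end sits about 19 mm short of the stop at tray x ≈ 71 (crop row ~100). Next I go down behind the near end and push.

To row units: 30 mm is 0.0375, 20 mm is 0.025.

>>> creep_tool(
  plan="0 0 0.0375 0 0 0\n0 0 0.0375 0 0 0\n0 0 0.025 0 0 0\n0 0 0.01 0 0 0\n0 0 0 0 0 0",
)

```text
t: 4.42
ee_pos: [489.4, -124.0, 18.1]
orientation: [-3.134, -0.21, 0.004]
ft_force: [-0.1, 0.1, -0.4]
width: 40.0
grasp_force: 0.0
```

>>> creep_tool(
  plan="0.015 0 0 0 0 0\n0.015 0 0 0 0 0\n0.0125 0 0 0 0 0\n0.0063 0 0 0 0 0\n0 0 0 0 0 0",
)

```text
t: 4.83
ee_pos: [530.9, -119.0, 20.7]
orientation: [3.134, 0.211, 0.005]
ft_force: [-0.2, -0.4, 0.4]
width: 40.2
grasp_force: 0.0
```

>>> creep_tool(
  plan="0.0063 0 0 0 0 0\n0.0063 0 0 0 0 0\n0.0063 0 0 0 0 0\n0.0063 0 0 0 0 0\n0 0 0 0 0 0",
)

```text
t: 5.25
ee_pos: [549.6, -116.4, 19.8]
orientation: [3.134, 0.21, 0.002]
ft_force: [0.4, 1.2, 0.2]
width: 39.9
grasp_force: 0.0
```

To row units: 2 mm is 0.0025.

>>> creep_tool(
  plan="0.0025 0 0 0 0 0\n0 0 0 0 0 0",
)

```text
t: 5.42
ee_pos: [549.9, -116.2, 19.6]
orientation: [-3.134, -0.21, 0.002]
ft_force: [-2.8, -1.0, 2.3]
width: 39.9
grasp_force: 1.8
```

```bash
python3 m.py t2
```

```text
9 [array([ 90.2, -85.4]), array([15. ,  6.3]), np.float64(78.3)] [[85.5999984741211, -92.0999984741211], [91.80000305175781, -93.4000015258789], [94.80000305175781, -78.69999694824219], [88.69999694824219, -77.4000015258789]] 33.23937234291472
```

>>> creep_tool(
  plan="0.0025 0 0 0 0 0\n0 0 0 0 0 0",
  only="ee|ft",
)

```text
ee_pos: [549.8, -115.9, 19.4]
ft_force: [-8.7, -2.6, 6.8]
```

```bash
python3 m.py t3
```

```text
4 [array([ 89. , -86.1]), array([7.7, 1.3]), np.float64(87.7)] [[88.19999694824219, -89.9000015258789], [89.5, -90.0], [89.80000305175781, -82.30000305175781], [88.5, -82.19999694824219]] 35.238677823718064
```

The push has stalled against the stop at about 9 N. One more gentle press to square it, then I retreat and verify.

To row units: 2 mm is 0.0025.

>>> creep_tool(
  plan="0.0025 0 0 0 0 0\n0 0 0 0 0 0\n0 0 0 0 0 0",
  only="ee|ft",
)

```text
ee_pos: [549.8, -115.7, 19.2]
ft_force: [-15.0, -5.0, 10.6]
```

>>> creep_tool(
  plan="-0.0075 0 0 0 0 0\n-0.0125 0 0 0 0 0\n-0.0188 0 0 0 0 0\n-0.0125 0 0 0 0 0\n0 0 0 0 0 0",
  only="ee|ft",
)

```text
ee_pos: [511.4, -121.0, 19.5]
ft_force: [0.2, -0.2, 0.2]
```

>>> creep_tool(
  plan="0 0 -0.0375 0 0 0\n0 0 -0.0438 0 0 0\n0 0 -0.0438 0 0 0\n0 0 -0.0438 0 0 0\n0 0 -0.0438 0 0 0",
  only="ee|ft",
)

```text
ee_pos: [514.1, -121.0, 191.7]
ft_force: [0.3, 0.2, -0.2]
```

>>> creep_tool(
  plan="-0.0063 0.0375 0 0 0 0\n-0.0125 0.0413 0 0 0 0\n-0.0125 0.0413 0 0 0 0\n-0.0188 0.0413 0 0 0 0\n-0.0188 0.0413 0 0 0 0",
  only="ee|ft",
)

```text
ee_pos: [481.1, -290.6, 190.2]
ft_force: [1.0, -0.1, -0.0]
```

>>> creep_tool(
  plan="-0.025 0.0363 0 0 0 0\n-0.025 0.0363 0 0 0 0\n-0.025 0.0363 0 0 0 0\n-0.025 0.0363 0 0 0 0\n0 0 0 0 0 0",
)

```text
t: 7.6
ee_pos: [415.3, -419.8, 190.2]
orientation: [3.132, 0.203, 0.002]
ft_force: [0.0, -0.0, 0.9]
width: 40.3
grasp_force: 0.0
```

```bash
python3 m.py t4
```

```text
1597 [array([ 32.3, -50.2]), array([123.5,  84.7]), np.float64(0.2)] [[-29.600000381469727, -8.0], [-29.399999618530273, -92.69999694824219], [94.0999984741211, -92.30000305175781], [93.9000015258789, -7.599999904632568]] 34.593998527218766
```

View pics/t4.png

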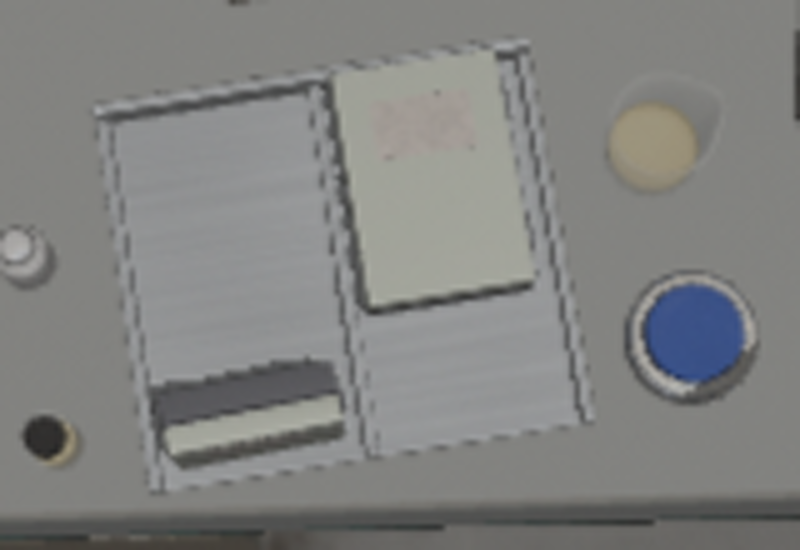

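The box lies lid up against the stop, with its end at row ~50-70 and 0.2° off the tray axis. The short box at (255,430), the timer and the vial have not moved.

```bash
python3 -c "
from workcell import ticket
print(ticket.close_job())"
```

```text
the job is handed in; nothing more can be done
None
```

I pushed the tall box over onto its back, lid up, then along its lane until it sat square against the end stop (0.2° off by camera). The short box and the things around the tray look unmoved, and I handed the job in at about 8 s on the robot's clock.

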